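Zero the sample mill and set it four clicks coarse

ROBOT

A 7-joint arm with a two-finger parallel gripper is mounted at the origin on the work surface. World frame = base frame: x ahead of the robot, y to its left, z up, the work surface at z = 0. Lengths are in m, angles in rad, forces in N, time in s.
With the tool pointing down it reaches from about 0.425 to 0.925 m from the base axis. Payload 6.8 kg.
Tool frame: the origin (TCP) lies at the centre of the arm's flange, where the gripper is bolted on; the fingertips stand 173 mm ahead of it and the grasp point (between the pads) lies 155 mm ahead of it; z points along the fingers, y is the direction in which the jaws open and shut (so a half turn about z gives the same grasp; the last joint's range is limited). The gripper opens to 85 mm and grips with 20 to 120 N. Pads are 22 mm wide; open, the fingers measure 114 mm over their backs; the gripper's body (76 mm by 85 mm) begins 54 mm behind the grasp point. The pads swing forward as they close: fully open they stand 13 mm farther back than shut.
Start: joints at [-1.375, 0.477, 0.022, 1.555, -0.011, 1.109, -0.083], TCP at [0.202, 0.644, 0.405] pointing down, gripper open.
Joint ranges: [-2.96, 2.96], [-0.34, 2.1], [-1.41, 1.46], [0.24, 2.44], [-1.37, 4.51], [0.17, 1.92], [-2.96, 2.96]. Speed limits (rad/s): [2.39, 2.39, 3.14, 3.14, 3.14, 3.14, 3.14].

INTERFACE

Orientations are given as a rotation vector (axis times angle).
In Python, from bench import readout, grab_frame, camera_model, r gives the robot as it stands.
- The arm moves only by the tool apply_moves, never from a script. Its argument "deltas" is a list of rows, each an object with "xyz": the shift along the world's x, y, z in m, a list of three; "turn": the turn about the world's z in rad. In form: [{"xyz": [dx, dy, dz], "turn": turn}, ...]. A call has 1 to 12 rows; each row shifts and turns the commanded pose from where the row before left it; what a row does not reach is not made up. A row lasts 1/12 s, in which the tool goes at most 41.7 mm and 7.16 degrees, less where a joint would pass 70% of its speed; a pose out of reach is approached as far as the arm can. A call with a gripper value outside its range is refused whole. "claw" is the gripper's target within -1 to 1 (shut at 1, half-way at 0, fully open at -1), set as the call begins (left out, the last holds). The fingers move at their own pace and stop on an object; "squeeze" is the grip in N (left out, the last holds). Time passes only in rows, so rows that do not move let the fingers close. It gives the time, the measured TCP pose, the force and the opening at its end, in the units of the state.
- readout.get_obs(): the state, without advancing time (a new reading comes with each control period).
- grab_frame(name): name is "side" or "top"; returns the picture (400x640x3 uint8, red, green, blue); there is no depth.
- camera_model(name): a dict with "intrinsics" (3x3 intrinsics, pixels), "R" (3x3) and "t" (3): a world point X has camera coordinates R X + t. Camera axes: x right, y down, z forward; pixel columns grow to the right and rows downward; lengths in m; the calibration is good to about 2 mm. A picture is of the moment at which its call begins. camera_model takes no time and is no camera call.
- r.hand_in(): hands the job in, once; it reports no verdict.
The state is a dict: "clock": time; "joints": joint angles; "qvel": joint speeds; "tau": joint torques, N m; "tcp_pos": TCP position; "orientation": TCP orientation; "contact_force": force on the tool from outside, world axes, zero at the start; "moment": the same for the moment, N m; "grip_width": finger opening in m.
Only numpy, scipy, OpenCV 4.12 (cv2) and the standard library are available. Lean on these libraries where they do the work, as an engineer would, in place of code of your own. Each camera call takes 0.05 s, during which the arm holds its last target.

TASK

Set up the sample mill for the next grind: turn the black dial clockwise until it comes up firmly against its stop, where the burrs touch, but do not force it, then back it off anticlockwise by exactly four clicks and let go of it. Also push the mill's catch drawer fully home, and leave the other things on the bench where they are.

Things in the scene. Friction and masses are not known exactly. Their poses are not given: they have to be found in the camera images.
- mill: bench sample mill, fixed: white base 245 (x) by 150 (y) by 78 mm tall; on it an aluminium grinding chamber (drum, 100 mm diameter, top 128 mm above the bench) with the black dial on top; behind it a hump and a clear funnel hopper (92 mm wide, rim 190 mm high, 108 mm behind the dial's axis). Origin on the bench under the base; z up, x from drawer front (facing the robot) to hopper. Dial axis at x -15, y 0 mm
- dial_grip (a point): the dial: round ribbed black knob, 54 mm diameter, 38 mm tall, on a vertical spindle. Point on its axis, 15 mm below its flat top, a good height to grip. z up, x along the white line on its top. Clockwise from above = finer, down to the stop; anticlockwise = coarser. The knob is clamped on its spindle at any angle, so the line does not show where the stop is. At the start it is 2 to 6 clicks from the stop
- click_plunger (a point): top of the steel block of the spring plunger on the chamber's right (-y) edge, 44 mm from the dial's axis, 25 mm below dial_grip. It clicks in the steel index wheel under the knob (65 mm diameter, top 27 mm below dial_grip): 24 clicks a turn, 15 degrees each. To leave a notch takes about 0.13 N m, then the knob is drawn on into the next notch. Each click anticlockwise lifts the dial 0.167 mm on its thread (clockwise lowers it)
- burrs (a point): where the burrs meet, hidden in the chamber below the dial. Touching burrs are the stop; it lies at a notch (dial_grip 165.0 mm above the mill's origin; 165.67 mm at four clicks). It is springy: past it the knob still turns with the hand and torque climbs about 4 N m per rad, so only torque tells it. 0.25 to 0.45 N m, well above a click, is firm and proper; above about 0.55 N m the burrs are forced
- drawer_pull (a point): centre of the outer face of the catch drawer's round black pull knob (26 mm diameter, 12 mm thick, its outer face 30 mm out from the steel drawer front); 44 mm above the bench, at y 0 and, with the drawer shut, x -149.5 mm in the mill's frame; the chamber above then stands 85 mm further back than this point. Its axes run like the mill's: the drawer is pushed shut along +x
- drawer (a joint): how far the catch drawer stands open, m: 0 is fully home, 0.06 fully out; it slides with about 2.5 N of friction and stays where it is left
- sample_jar: amber glass jar with white lid, 68 mm wide, 85 mm tall, standing beside the mill; a bystander. Origin: centre of its underside
- scoop: steel spoon, 160 mm long, lying beside the mill; a bystander. Origin: centre of its underside
- brush: small wooden-handled cleaning brush, 170 mm long, lying beside the mill; a bystander. Origin: centre of its underside
- beaker: glass beaker, 72 mm wide, 95 mm tall; a bystander. Origin: centre of its underside
- reagent_bottle: white bottle with blue cap, 80 mm wide, 170 mm tall; a bystander. Origin: centre of its underside
- wash_bottle: white wash bottle with blue bent spout, 66 mm wide, 200 mm tall; a bystander. Origin: centre of its underside
- goggles: clear safety spectacles with violet frame, 140 by 130 by 45 mm; a bystander. Origin: centre of its underside

How it is judged:
On the way, in this order (a step that is already met when the one before it is completed fails the run):
1. the dial is pressed clockwise against its stop (z of dial_grip in the frame of mill below 0.16498 m), for 0.1 s.
2. the dial stands in the fourth notch back from the stop (z of dial_grip in the frame of mill between 0.16561 and 0.16572 m), for 0.3 s.
At the end, for the whole second after the job is handed in: The dial rests in the fourth notch anticlockwise from its stop (within a third of a click), and the drawer is home within 3 mm (all of step 2 and value of joint drawer below 0.003 m); the robot touches nothing.
It fails at once if the dial is forced against its stop (more than about 0.55 N m) (z of dial_grip in the frame of mill below 0.16491 m).
It fails at once if a bystander is moved by more than 30 mm (distance of any of sample_jar, scoop, brush, beaker, reagent_bottle, wash_bottle, goggles from where it was at the start of the episode above 0.03 m).
It also fails if it takes over 72 s, if anything falls off the work surface, if the arm or the gripper's body presses on something with over 40 N, if the wrist force passes 120 N, or if a joint passes its speed limit or range.

## Working session

There is one attempt and no reset: what is moved stays moved. The work goes in short steps, Python scripts to look and compute and a tool call to move; the robot and the scene stay as the last step left them, time stands still between calls to the robot, and variables do not carry over. Pictures are saved under pics/ and viewed, and the job is handed in when it is done.

Besides the shell and the picture viewer there is one more tool, called in YAML: its name, and indented under it one key for each argument. apply_moves: Moves the arm, as the interface text tells. Its arguments: {"type":"object","properties":{"deltas":{"type":"array"},"claw":{"type":"number"},"squeeze":{"type":"number"}},"required":["deltas"]}

```bash
mkdir -p pics; ls; python3 - <<'E'
from bench import readout, grab_frame, camera_model, r
import cv2
for n in ("side","top"):
    cv2.imwrite(f"pics/{n}0.png",cv2.cvtColor(grab_frame(n),cv2.COLOR_RGB2BGR))
    m=camera_model(n);print(n,m)
print(readout.get_obs())
E
```

```text
pics
side {'intrinsics': array([[370.91344919,   0.        , 320.87663834],
       [  0.        , 370.91344919, 203.9994858 ],
       [  0.        ,   0.        ,   1.        ]]), 'R': array([[ 0.90293412, -0.42909078, -0.02431229],
       [-0.23820821, -0.45257138, -0.85932298],
       [ 0.35772452,  0.78170343, -0.51085509]]), 't': array([-0.47397043,  0.22645267,  1.09390293])}
top {'intrinsics': array([[399.57554719,   0.        , 325.81270754],
       [  0.        , 399.57554719, 196.83509941],
       [  0.        ,   0.        ,   1.        ]]), 'R': array([[-0.0985076 , -0.99513024, -0.00347203],
       [-0.97044217,  0.09683499, -0.22105426],
       [ 0.22031399, -0.01840612, -0.97525533]]), 't': array([0.04242692, 0.56651982, 1.22846166])}
{'clock': 0.1, 'joints': array([-1.37509425,  0.47771594,  0.02233718,  1.55634469, -0.01149067,
        1.10930792, -0.0831142 ]), 'qvel': array([-0.00055766, -0.000759  ,  0.00104076, -0.00456391, -0.00050136,
        0.00162244,  0.00095764]), 'tau': array([ 4.26351922e-03, -5.97754097e+01,  1.61371004e+00, -2.81953937e+01,
        1.28402200e-02,  5.14561980e-03,  7.22070297e-06]), 'tcp_pos': array([0.20184119, 0.64385531, 0.40382694]), 'orientation': array([-4.75335938e-01, -3.10529731e+00,  2.58077666e-03]), 'contact_force': array([ 0.69825107,  0.2042644 , -0.52919333]), 'moment': array([-0.00792739, -0.05126237, -0.00930393]), 'grip_width': 0.08553384897652175}
```

View pics/side0.png

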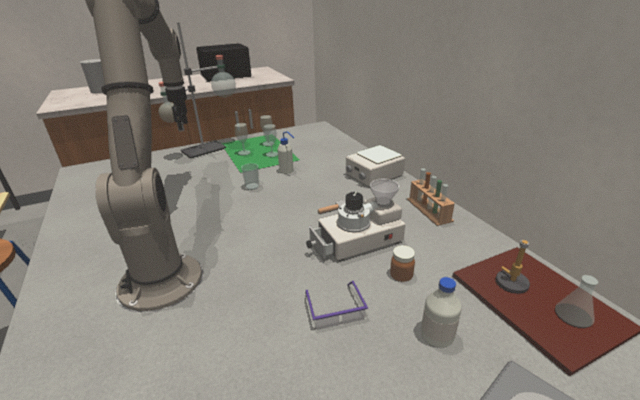

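View pics/top0.png

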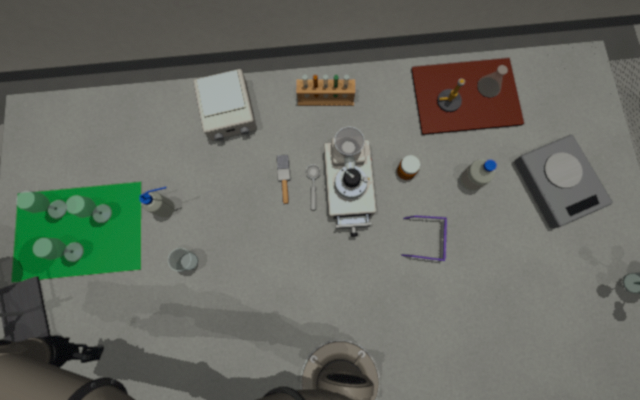

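The mill sits near (350,185) in the top view, with the dial at about (351,179) and the drawer pull at about (353,232). In the side view the dial is near (354,202) and the pull near (311,244). I'll zoom in next.

```bash
python3 - <<'E'
import cv2
a=cv2.imread("pics/top0.png")[120:250,290:410]
b=cv2.imread("pics/side0.png")[170:270,295:415]
cv2.imwrite("pics/topz.png",cv2.resize(a,None,fx=4.5,fy=4.5,interpolation=cv2.INTER_CUBIC))
cv2.imwrite("pics/sidez.png",cv2.resize(b,None,fx=6,fy=6,interpolation=cv2.INTER_CUBIC))
E
```

```text
(no output)
```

View pics/topz.png

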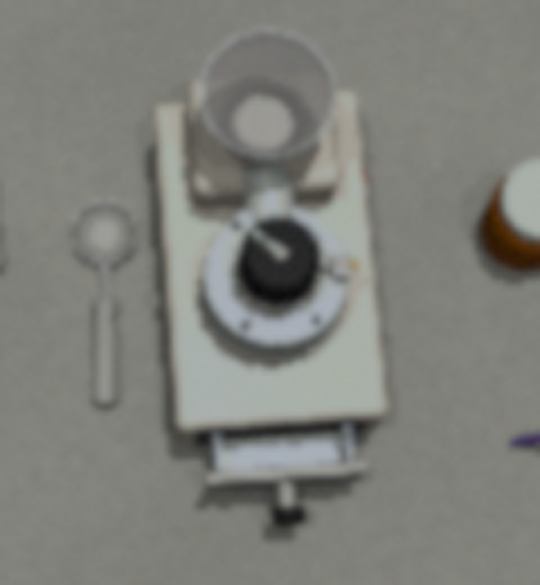

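View pics/sidez.png

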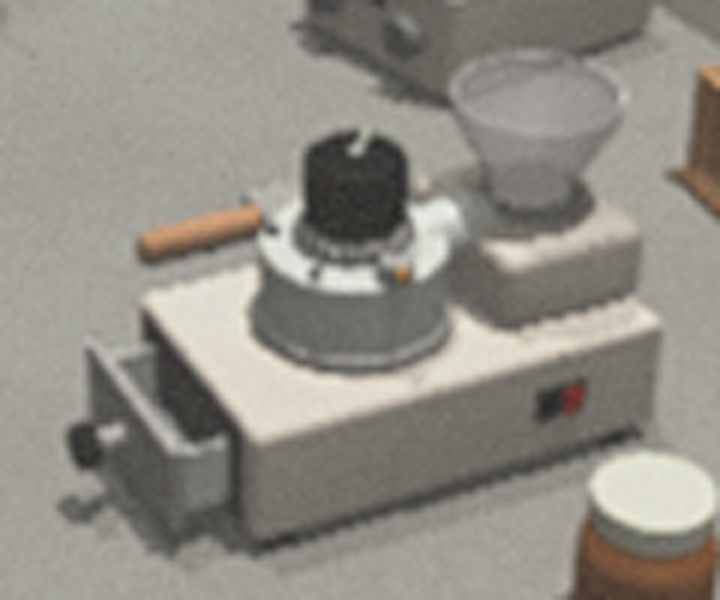

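```bash
cat > fit.py <<'E'
import numpy as np
from bench import camera_model
from scipy.optimize import least_squares
M={n:camera_model(n) for n in("top","side")}
def proj(n,X):
    m=M[n];c=m["R"]@X+m["t"];p=m["intrinsics"]@c;return p[:2]/p[2]
def uz(n,p):
    s,o=(4.5,(290,120)) if n=="top" else (6,(295,170))
    return (np.array(p)+.5)/s-.5+np.array(o)
L=.245/2;W=.075;H=.078
obs=[("top",(-L,W,H),(178,430)),("top",(-L,-W,H),(385,413)),("top",(L,W,H),(158,105)),("top",(L,-W,H),(355,95)),
("top",(-.015,0,.181),(280,256)),
("side",(-L,-W,H),(250,440)),("side",(-L,W,H),(143,298)),("side",(L,-W,H),(660,325)),("side",(-L,-W,0),(258,545)),("side",(-.015,0,.181),(357,148)),
("top",(-.1495,0,.044,1),(288,513)),("side",(-.1495,0,.044,1),(85,447))]
def world(p,q):
    x,y,a,d=p;X=q[0]-(d if len(q)==4 else 0)
    return np.array([x+X*np.cos(a)-q[1]*np.sin(a),y+X*np.sin(a)+q[1]*np.cos(a),q[2]])
f=lambda p:np.concatenate([proj(n,world(p,q))-uz(n,z) for n,q,z in obs])
s=least_squares(f,[.6,0,0,.03],loss="soft_l1")
if __name__=="__main__":
    print(s.x);print(f(s.x).reshape(-1,2).round(2))
    print("dial",world(s.x,(-.015,0,.165)),"pull",world(s.x,(-.1495,0,.044,1)),"shut pull",world(s.x,(-.1495,0,.044)))
    from bench import readout
    from scipy.spatial.transform import Rotation as R
    print(R.from_rotvec(readout.get_obs()["orientation"]).as_matrix().round(3))
E
python3 fit.py
```

```text
[ 0.62244589 -0.09578729 -0.02924935  0.0311362 ]
[[-0.24  0.73]
 [ 1.01  1.24]
 [-1.08 -0.12]
 [ 0.47 -0.94]
 [-0.16 -3.97]
 [-0.1   0.31]
 [-2.11 -0.78]
 [ 0.77 -0.5 ]
 [-1.35  3.23]
 [ 2.79 -0.18]
 [-0.17  0.3 ]
 [ 0.22 -0.28]]
dial [ 0.60745231 -0.09534861  0.165     ] pull [ 0.44188695 -0.09050455  0.044     ] shut pull [ 0.47300984 -0.09141514  0.044     ]
[[-0.954  0.299 -0.   ]
 [ 0.299  0.954 -0.002]
 [-0.    -0.002 -1.   ]]
```

```bash
cat > fit2.py <<'E'
from fit import *
obs=[o for o in obs if o[1][2]!=0]
def g(p):
    o=[]
    for n,q,z in obs:
        q=list(q)
        if q[2]==H: q[0]+=p[4]
        o.append(proj(n,world(p[:4],q))-uz(n,z))
    return np.concatenate(o)
s=least_squares(g,[.6,0,0,.03,0],loss="soft_l1")
print(s.x,"\n",g(s.x).reshape(-1,2).round(2))
p=s.x[:4]
print("dial",world(p,(-.015,0,.165)),"pull",world(p,(-.1495,0,.044,1)),"shut pull",world(p,(-.1495,0,.044)))
# dial alone: triangulate from two views
d=least_squares(lambda X:np.concatenate([proj("top",X)-uz("top",(280,256)),proj("side",X)-uz("side",(357,148))]),[.6,-.1,.18])
print("dial tri",d.x,d.fun)
import cv2
for n in M:
    im=cv2.imread(f"pics/{n}0.png");sc,o=(4.5,(290,120)) if n=="top" else (6,(295,170))
    im=cv2.resize(im[o[1]:o[1]+(130 if n=="top" else 100),o[0]:o[0]+120],None,fx=sc,fy=sc,interpolation=cv2.INTER_CUBIC)
    t=np.linspace(0,2*np.pi,60)
    for c,rr,z in ((-.015,.027,.180),(-.015,.027,.142),(-.015,.05,.128)):
        pts=np.array([(proj(n,world(p,(c+rr*np.cos(u),rr*np.sin(u),z)))-o+.5)*sc-.5 for u in t])
        cv2.polylines(im,[pts.astype(int)],True,(0,0,255),1)
    pts=np.array([(proj(n,world(p,(sx*L+p[0]*0+s.x[4],sy*W,H)))-o+.5)*sc-.5 for sx,sy in((-1,-1),(-1,1),(1,1),(1,-1))])
    cv2.polylines(im,[pts.astype(int)],True,(0,255,0),1)
    cv2.imwrite(f"pics/{n}_ov.png",im)
E
python3 fit2.py
```

```text
[ 0.61152411 -0.09569256 -0.03193067  0.02018971  0.01176282] 
 [[-0.29  0.4 ]
 [ 0.97  1.04]
 [-0.92 -0.43]
 [ 0.63 -1.13]
 [ 0.21 -0.44]
 [ 0.08  0.25]
 [-1.82 -0.87]
 [ 1.05 -0.46]
 [-0.32  0.61]
 [-0.25  0.3 ]
 [ 0.2  -0.32]]
dial [ 0.59653176 -0.09521368  0.165     ] pull [ 0.4419209  -0.09027517  0.044     ] shut pull [ 0.46210032 -0.09091973  0.044     ]
dial tri [ 0.59619351 -0.09482853  0.18254394] [ 0.12087112 -0.45727586 -0.46768041  0.14531331]
```

View pics/top_ov.png

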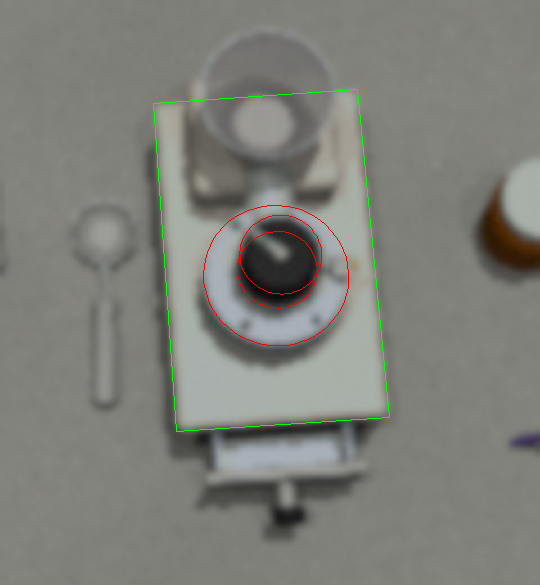

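View pics/side_ov.png

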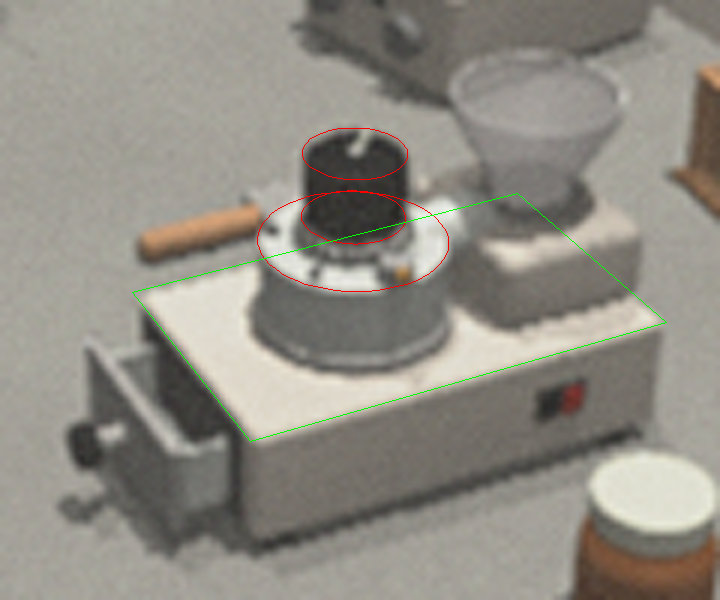

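The overlay lines up in both views. The dial axis is at about (0.5965, -0.095), the drawer is about 20 mm open, and the mill yaw is about -1.8°. Moving over the dial now.

apply_moves:
  deltas:
    - {"xyz": [0.018, -0.034, 0.003], "turn": -0.04}
    - {"xyz": [0.018, -0.034, 0.003], "turn": -0.04}
    - {"xyz": [0.018, -0.034, 0.003], "turn": -0.04}
    - {"xyz": [0.018, -0.034, 0.003], "turn": -0.04}
    - {"xyz": [0.018, -0.034, 0.003], "turn": -0.04}
    - {"xyz": [0.018, -0.034, 0.003], "turn": -0.04}
    - {"xyz": [0.018, -0.034, 0.003], "turn": -0.04}
    - {"xyz": [0.018, -0.034, 0.003], "turn": -0.04}
    - {"xyz": [0.018, -0.034, 0.003], "turn": -0.04}
    - {"xyz": [0.018, -0.034, 0.003], "turn": -0.04}
    - {"xyz": [0.018, -0.034, 0.003], "turn": -0.04}
    - {"xyz": [0.018, -0.034, 0.003], "turn": -0.04}
  claw: -1
  squeeze: 40

```text
clock: 1.1
tcp_pos: [0.4183, 0.2341, 0.4407]
orientation: [-1.203, -2.902, 0.0]
contact_force: [0.3, 1.2, -0.4]
grip_width: 0.0855
```

apply_moves:
  deltas:
    - {"xyz": [0.0178, -0.0329, 0], "turn": 0}
    - {"xyz": [0.0178, -0.0329, 0], "turn": 0}
    - {"xyz": [0.0178, -0.0329, 0], "turn": 0}
    - {"xyz": [0.0178, -0.0329, 0], "turn": 0}
    - {"xyz": [0.0178, -0.0329, 0], "turn": 0}
    - {"xyz": [0.0178, -0.0329, 0], "turn": 0}
    - {"xyz": [0.0178, -0.0329, 0], "turn": 0}
    - {"xyz": [0.0178, -0.0329, 0], "turn": 0}
    - {"xyz": [0.0178, -0.0329, 0], "turn": 0}
    - {"xyz": [0.0178, -0.0329, 0], "turn": 0}
    - {"xyz": [0, 0, 0], "turn": 0}
    - {"xyz": [0, 0, 0], "turn": 0}

```text
clock: 2.1
tcp_pos: [0.596, -0.0955, 0.4401]
orientation: [-1.206, -2.9, 0.003]
contact_force: [0.9, 0.8, 0.6]
grip_width: 0.0854
```

```bash
cat > st.py <<'E'
from bench import readout
from scipy.spatial.transform import Rotation as R
import numpy as np
np.set_printoptions(suppress=True,precision=4)
def st():
    o=readout.get_obs();m=R.from_rotvec(o["orientation"]).as_matrix()
    print(o["clock"],"tcp",o["tcp_pos"],"jaw deg %.2f"%np.degrees(np.arctan2(m[1,1],m[0,1])),"tilt",m[:2,2],"F",o["contact_force"],"M",o["moment"],"w %.4f"%o["grip_width"],"j",o["joints"].round(3),"tau7 %.3f"%o["tau"][6])
if __name__=="__main__": st()
E
python3 st.py
```

```text
2.1 tcp [ 0.596  -0.0955  0.4401] jaw deg 44.83 tilt [-0.001  -0.0014] F [0.9344 0.8453 0.6322] M [ 0.0144 -0.0262  0.0095] w 0.0854 j [-0.359  0.358  0.542  1.721 -0.201  1.119  1.025] tau7 0.186
```

apply_moves:
  deltas:
    - {"xyz": [0, 0, -0.02], "turn": 0}
    - {"xyz": [0, 0, -0.02], "turn": 0}
    - {"xyz": [0, 0, -0.02], "turn": 0}
    - {"xyz": [0, 0, -0.02], "turn": 0}
    - {"xyz": [0, 0, -0.02], "turn": 0}
    - {"xyz": [0, 0, -0.01], "turn": 0}
    - {"xyz": [0, 0, -0.01], "turn": 0}
    - {"xyz": [0, 0, 0], "turn": 0}
    - {"xyz": [0, 0, 0], "turn": 0}

```text
clock: 2.85
tcp_pos: [0.596, -0.0925, 0.3209]
orientation: [-1.199, -2.904, -0.0]
contact_force: [-0.1, -0.3, -0.5]
grip_width: 0.0856
```

```bash
python3 - <<'E'
from st import st
st()
from bench import grab_frame
import cv2
a=cv2.cvtColor(grab_frame("top"),cv2.COLOR_RGB2BGR)[110:250,280:420]
b=cv2.cvtColor(grab_frame("side"),cv2.COLOR_RGB2BGR)[130:270,285:425]
cv2.imwrite("pics/pre.png",cv2.resize(cv2.hconcat([a,b]),None,fx=2.8,fy=2.8,interpolation=cv2.INTER_CUBIC))
st()
E
```

```text
2.85 tcp [ 0.596  -0.0925  0.3209] jaw deg 45.12 tilt [-0.      0.0002] F [-0.0841 -0.274  -0.4659] M [-0.0307 -0.009  -0.0267] w 0.0856 j [-0.313  0.487  0.486  1.836 -0.286  0.888  1.095] tau7 0.019
2.95 tcp [ 0.5964 -0.0929  0.3218] jaw deg 45.10 tilt [0.0018 0.    ] F [0.7224 0.6424 0.9891] M [ 0.0238 -0.0057  0.0003] w 0.0859 j [-0.313  0.486  0.487  1.836 -0.286  0.888  1.095] tau7 -0.002
```

View pics/pre.png

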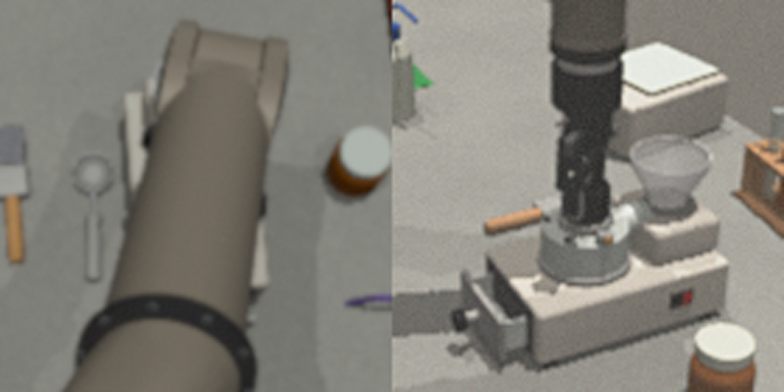

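The fingers straddle the dial in the side view, around (585,200). I'll correct y and close.

apply_moves:
  deltas:
    - {"xyz": [0, -0.002, 0], "turn": 0}
    - {"xyz": [0, 0, 0], "turn": 0}
    - {"xyz": [0, 0, 0], "turn": 0}

```text
clock: 3.2
tcp_pos: [0.5961, -0.0952, 0.3214]
orientation: [1.2, 2.902, 0.001]
contact_force: [-0.2, -0.6, 0.7]
grip_width: 0.0855
```

apply_moves:
  deltas:
    - {"xyz": [0, 0, 0], "turn": 0}
    - {"xyz": [0, 0, 0], "turn": 0}
    - {"xyz": [0, 0, 0], "turn": 0}
    - {"xyz": [0, 0, 0], "turn": 0}
    - {"xyz": [0, 0, 0], "turn": 0}
    - {"xyz": [0, 0, 0], "turn": 0}
    - {"xyz": [0, 0, 0], "turn": 0}
    - {"xyz": [0, 0, 0], "turn": 0}
  claw: 1
  squeeze: 40

```text
clock: 3.87
tcp_pos: [0.5962, -0.0947, 0.3211]
orientation: [1.199, 2.903, 0.001]
contact_force: [-0.5, 1.8, 5.9]
grip_width: 0.053
```

```bash
python3 st.py
```

```text
3.8667 tcp [ 0.5962 -0.0947  0.3211] jaw deg 45.11 tilt [0.0009 0.0004] F [-0.5079  1.7626  5.9378] M [0.4071 0.0404 0.0121] w 0.0530 j [-0.31   0.487  0.486  1.835 -0.287  0.888  1.099] tau7 0.005
```

apply_moves:
  deltas:
    - {"xyz": [0, 0, 0], "turn": -0.02}
    - {"xyz": [0, 0, 0], "turn": -0.02}
    - {"xyz": [0, 0, 0], "turn": -0.02}
    - {"xyz": [0, 0, 0], "turn": -0.02}
    - {"xyz": [0, 0, 0], "turn": -0.02}
    - {"xyz": [0, 0, 0], "turn": -0.02}

```text
clock: 4.37
tcp_pos: [0.5963, -0.0946, 0.321]
orientation: [1.373, 2.825, 0.001]
contact_force: [1.0, 2.1, 5.3]
grip_width: 0.0534
```

```bash
python3 st.py
```

```text
4.3667 tcp [ 0.5963 -0.0946  0.321 ] jaw deg 38.18 tilt [0.001  0.0004] F [0.9699 2.1237 5.2841] M [ 0.4864 -0.1149  0.1739] w 0.0534 j [-0.331  0.493  0.517  1.837 -0.307  0.89   0.996] tau7 0.113
```

apply_moves:
  deltas:
    - {"xyz": [0, 0, 0], "turn": -0.02}
    - {"xyz": [0, 0, 0], "turn": -0.02}
    - {"xyz": [0, 0, 0], "turn": -0.02}
    - {"xyz": [0, 0, 0], "turn": -0.02}
    - {"xyz": [0, 0, 0], "turn": -0.02}
    - {"xyz": [0, 0, 0], "turn": -0.02}

```text
clock: 4.87
tcp_pos: [0.5963, -0.0945, 0.321]
orientation: [1.54, 2.738, 0.001]
contact_force: [0.6, 3.7, 4.9]
grip_width: 0.0535
```

```bash
python3 st.py
```

```text
4.8667 tcp [ 0.5963 -0.0945  0.321 ] jaw deg 31.29 tilt [0.001  0.0004] F [0.5888 3.6835 4.8812] M [ 0.5718 -0.1684  0.1234] w 0.0535 j [-0.353  0.499  0.548  1.838 -0.327  0.893  0.894] tau7 0.225
```

apply_moves:
  deltas:
    - {"xyz": [0, 0, 0], "turn": -0.02}
    - {"xyz": [0, 0, 0], "turn": -0.02}
    - {"xyz": [0, 0, 0], "turn": -0.02}

```text
clock: 5.12
tcp_pos: [0.5963, -0.0945, 0.321]
orientation: [1.622, 2.69, 0.001]
contact_force: [0.7, 3.3, 5.1]
grip_width: 0.0529
```

```bash
python3 st.py
```

```text
5.1167 tcp [ 0.5963 -0.0945  0.321 ] jaw deg 27.83 tilt [0.001  0.0005] F [0.7311 3.3363 5.0891] M [ 0.6275 -0.2764 -0.0186] w 0.0529 j [-0.364  0.503  0.563  1.839 -0.337  0.895  0.842] tau7 0.269
```

apply_moves:
  deltas:
    - {"xyz": [0, 0, 0], "turn": -0.02}
    - {"xyz": [0, 0, 0], "turn": -0.02}
    - {"xyz": [0, 0, 0], "turn": -0.02}

```text
clock: 5.37
tcp_pos: [0.5963, -0.0945, 0.3209]
orientation: [1.702, 2.64, 0.001]
contact_force: [1.9, 4.0, 4.7]
grip_width: 0.0531
```

```bash
python3 st.py
```

```text
5.3667 tcp [ 0.5963 -0.0945  0.3209] jaw deg 24.37 tilt [0.001  0.0005] F [1.9431 3.9614 4.7396] M [ 0.8574 -0.5521 -0.0582] w 0.0531 j [-0.375  0.506  0.579  1.84  -0.347  0.897  0.792] tau7 0.329
```

apply_moves:
  deltas:
    - {"xyz": [0, 0, 0], "turn": -0.02}
    - {"xyz": [0, 0, 0], "turn": -0.02}
    - {"xyz": [0, 0, 0], "turn": -0.02}

```text
clock: 5.62
tcp_pos: [0.5963, -0.0945, 0.3208]
orientation: [1.78, 2.588, 0.001]
contact_force: [3.8, 4.5, 4.3]
grip_width: 0.0528
```

```bash
python3 st.py
```

```text
5.6167 tcp [ 0.5963 -0.0945  0.3208] jaw deg 20.97 tilt [0.001  0.0002] F [3.8228 4.5308 4.2739] M [ 0.9562 -0.6597  0.1197] w 0.0528 j [-0.385  0.51   0.594  1.84  -0.357  0.898  0.741] tau7 0.119
```

apply_moves:
  deltas:
    - {"xyz": [0, 0, 0], "turn": -0.02}
    - {"xyz": [0, 0, 0], "turn": -0.02}

```text
clock: 5.78
tcp_pos: [0.5963, -0.0945, 0.3208]
orientation: [1.831, 2.552, 0.001]
contact_force: [3.9, 3.5, 4.8]
grip_width: 0.053
```

```bash
python3 st.py
```

```text
5.7833 tcp [ 0.5963 -0.0945  0.3208] jaw deg 18.66 tilt [0.001  0.0003] F [3.9289 3.4579 4.7815] M [ 0.8953 -0.6979  0.0891] w 0.0530 j [-0.392  0.512  0.604  1.841 -0.364  0.9    0.708] tau7 0.170
```

apply_moves:
  deltas:
    - {"xyz": [0, 0, 0], "turn": -0.02}
    - {"xyz": [0, 0, 0], "turn": -0.02}

```text
clock: 5.95
tcp_pos: [0.5963, -0.0945, 0.3208]
orientation: [1.882, 2.514, 0.001]
contact_force: [3.8, 4.4, 5.1]
grip_width: 0.0531
```

```bash
python3 st.py
```

```text
5.95 tcp [ 0.5963 -0.0945  0.3208] jaw deg 16.36 tilt [0.001  0.0003] F [3.7618 4.3953 5.0817] M [ 0.9477 -0.7787  0.0541] w 0.0531 j [-0.399  0.515  0.615  1.841 -0.371  0.901  0.674] tau7 0.212
```

apply_moves:
  deltas:
    - {"xyz": [0, 0, 0], "turn": -0.02}
    - {"xyz": [0, 0, 0], "turn": -0.02}

```text
clock: 6.12
tcp_pos: [0.5964, -0.0945, 0.3208]
orientation: [1.932, 2.476, 0.002]
contact_force: [3.3, 4.1, 4.5]
grip_width: 0.053
```

```bash
python3 st.py
```

```text
6.1167 tcp [ 0.5964 -0.0945  0.3208] jaw deg 14.06 tilt [0.0011 0.0003] F [3.3367 4.0813 4.5015] M [ 0.8943 -0.7668  0.0176] w 0.0530 j [-0.407  0.518  0.625  1.842 -0.379  0.902  0.64 ] tau7 0.249
```

apply_moves:
  deltas:
    - {"xyz": [0, 0, 0], "turn": -0.02}
    - {"xyz": [0, 0, 0], "turn": -0.02}

```text
clock: 6.28
tcp_pos: [0.5964, -0.0944, 0.3208]
orientation: [1.982, 2.437, 0.002]
contact_force: [4.3, 5.0, 4.1]
grip_width: 0.0531
```

```bash
python3 st.py
```

```text
6.2833 tcp [ 0.5964 -0.0944  0.3208] jaw deg 11.77 tilt [0.0011 0.0004] F [4.259  4.9609 4.145 ] M [ 0.9194 -0.8071 -0.0441] w 0.0531 j [-0.414  0.52   0.635  1.842 -0.386  0.904  0.607] tau7 0.287
```

apply_moves:
  deltas:
    - {"xyz": [0, 0, 0], "turn": -0.02}
    - {"xyz": [0, 0, 0], "turn": -0.02}

```text
clock: 6.45
tcp_pos: [0.5964, -0.0945, 0.3207]
orientation: [2.03, 2.397, 0.002]
contact_force: [4.5, 4.4, 2.9]
grip_width: 0.0528
```

```bash
python3 st.py
```

```text
6.45 tcp [ 0.5964 -0.0945  0.3207] jaw deg 9.47 tilt [0.0011 0.0004] F [4.4592 4.4336 2.8821] M [ 0.9513 -0.866  -0.128 ] w 0.0528 j [-0.421  0.523  0.646  1.842 -0.393  0.905  0.573] tau7 0.327
```

apply_moves:
  deltas:
    - {"xyz": [0, 0, 0], "turn": -0.02}
    - {"xyz": [0, 0, 0], "turn": -0.02}

```text
clock: 6.62
tcp_pos: [0.5964, -0.0944, 0.3207]
orientation: [2.077, 2.356, 0.001]
contact_force: [4.7, 4.2, 3.8]
grip_width: 0.0527
```

```bash
python3 st.py
```

```text
6.6167 tcp [ 0.5964 -0.0944  0.3207] jaw deg 7.22 tilt [0.0012 0.0001] F [4.7243 4.2129 3.8152] M [ 0.9023 -0.9547  0.1788] w 0.0527 j [-0.428  0.526  0.656  1.843 -0.4    0.907  0.54 ] tau7 0.046
```

apply_moves:
  deltas:
    - {"xyz": [0, 0, 0], "turn": 0}

```text
clock: 6.7
tcp_pos: [0.5964, -0.0944, 0.3207]
orientation: [2.077, 2.356, 0.001]
contact_force: [4.5, 3.7, 3.0]
grip_width: 0.0531
```

```bash
python3 st.py
```

```text
6.7 tcp [ 0.5964 -0.0944  0.3207] jaw deg 7.21 tilt [0.0012 0.0001] F [4.4675 3.7469 2.9915] M [ 0.9009 -0.9328  0.1142] w 0.0531 j [-0.428  0.526  0.656  1.843 -0.4    0.907  0.54 ] tau7 -0.317
```

apply_moves:
  deltas:
    - {"xyz": [0, 0, 0], "turn": 0}
    - {"xyz": [0, 0, 0], "turn": 0}
    - {"xyz": [0, 0, 0], "turn": 0}

```text
clock: 6.95
tcp_pos: [0.5964, -0.0944, 0.3207]
orientation: [2.076, 2.357, 0.001]
contact_force: [4.8, 4.3, 2.7]
grip_width: 0.053
```

```bash
python3 st.py
```

```text
6.95 tcp [ 0.5964 -0.0944  0.3207] jaw deg 7.26 tilt [0.0012 0.0002] F [4.7534 4.3304 2.6896] M [ 0.9136 -0.8247  0.1309] w 0.0530 j [-0.427  0.526  0.656  1.843 -0.4    0.907  0.541] tau7 -0.105
```

At rest, Mz is the resisting torque and tau7 = -Mz. Clicks show up as a jump from about -0.13 to +0.15. Two have passed, at jaw angles of about 22.5° and 8.3°. I'll grip harder before going on.

apply_moves:
  deltas:
    - {"xyz": [0, 0, 0], "turn": 0}
    - {"xyz": [0, 0, 0], "turn": 0}
  claw: 1
  squeeze: 80

```text
clock: 7.12
tcp_pos: [0.5964, -0.0944, 0.3209]
orientation: [2.076, 2.357, 0.002]
contact_force: [4.4, 3.6, 4.7]
grip_width: 0.0524
```

```bash
python3 st.py
```

```text
7.1167 tcp [ 0.5964 -0.0944  0.3209] jaw deg 7.26 tilt [0.0013 0.0004] F [4.4066 3.5646 4.727 ] M [ 1.0139 -0.718   0.1459] w 0.0524 j [-0.428  0.526  0.656  1.843 -0.4    0.907  0.541] tau7 -0.114
```

apply_moves:
  deltas:
    - {"xyz": [0, 0, 0], "turn": -0.02}
    - {"xyz": [0, 0, 0], "turn": 0}

```text
clock: 7.28
tcp_pos: [0.5964, -0.0944, 0.3209]
orientation: [2.1, 2.335, 0.002]
contact_force: [3.7, 4.2, 5.5]
grip_width: 0.0524
```

```bash
python3 st.py
```

```text
7.2833 tcp [ 0.5964 -0.0944  0.3209] jaw deg 6.07 tilt [0.0012 0.0004] F [3.6999 4.2029 5.4627] M [ 0.9662 -0.6922  0.065 ] w 0.0524 j [-0.431  0.527  0.661  1.843 -0.404  0.908  0.523] tau7 -0.252
```

apply_moves:
  deltas:
    - {"xyz": [0, 0, 0], "turn": -0.02}
    - {"xyz": [0, 0, 0], "turn": 0}

```text
clock: 7.45
tcp_pos: [0.5964, -0.0944, 0.3209]
orientation: [2.124, 2.314, 0.002]
contact_force: [4.1, 5.1, 4.9]
grip_width: 0.0525
```

```bash
python3 st.py
```

```text
7.45 tcp [ 0.5964 -0.0944  0.3209] jaw deg 4.91 tilt [0.0013 0.0003] F [4.0509 5.068  4.8917] M [ 0.9672 -0.7735  0.0967] w 0.0525 j [-0.435  0.529  0.667  1.843 -0.407  0.909  0.507] tau7 -0.225
```

Torque is declining, so this notch isn't the stop. Continuing.

apply_moves:
  deltas:
    - {"xyz": [0, 0, 0], "turn": -0.02}
    - {"xyz": [0, 0, 0], "turn": -0.02}
    - {"xyz": [0, 0, 0], "turn": 0}

```text
clock: 7.7
tcp_pos: [0.5964, -0.0945, 0.3209]
orientation: [2.17, 2.271, 0.002]
contact_force: [3.6, 4.5, 4.3]
grip_width: 0.0526
```

```bash
python3 st.py
```

```text
7.7 tcp [ 0.5964 -0.0945  0.3209] jaw deg 2.60 tilt [0.0013 0.0004] F [3.5609 4.5495 4.2536] M [ 0.9233 -0.771  -0.0189] w 0.0526 j [-0.442  0.532  0.677  1.844 -0.415  0.91   0.473] tau7 -0.203
```

apply_moves:
  deltas:
    - {"xyz": [0, 0, 0], "turn": -0.02}
    - {"xyz": [0, 0, 0], "turn": -0.02}
    - {"xyz": [0, 0, 0], "turn": 0}

```text
clock: 7.95
tcp_pos: [0.5965, -0.0944, 0.3209]
orientation: [2.215, 2.227, 0.002]
contact_force: [4.1, 4.2, 3.7]
grip_width: 0.0519
```

```bash
python3 st.py
```

```text
7.95 tcp [ 0.5965 -0.0944  0.3209] jaw deg 0.31 tilt [0.0013 0.0004] F [4.071  4.2137 3.6517] M [ 1.0175 -0.7672  0.0002] w 0.0519 j [-0.449  0.535  0.687  1.844 -0.422  0.912  0.44 ] tau7 -0.164
```

apply_moves:
  deltas:
    - {"xyz": [0, 0, 0], "turn": -0.02}
    - {"xyz": [0, 0, 0], "turn": -0.02}
    - {"xyz": [0, 0, 0], "turn": 0}

```text
clock: 8.2
tcp_pos: [0.5964, -0.0944, 0.3208]
orientation: [2.259, 2.182, 0.002]
contact_force: [3.8, 4.1, 5.1]
grip_width: 0.0521
```

```bash
python3 st.py
```

```text
8.2 tcp [ 0.5964 -0.0944  0.3208] jaw deg -1.99 tilt [0.0013 0.0004] F [3.7618 4.074  5.0717] M [ 1.0025 -0.883  -0.1119] w 0.0521 j [-0.455  0.538  0.698  1.844 -0.43   0.914  0.406] tau7 -0.127
```

apply_moves:
  deltas:
    - {"xyz": [0, 0, 0], "turn": -0.02}
    - {"xyz": [0, 0, 0], "turn": -0.02}
    - {"xyz": [0, 0, 0], "turn": 0}

```text
clock: 8.45
tcp_pos: [0.5964, -0.0944, 0.3208]
orientation: [2.303, 2.136, 0.002]
contact_force: [3.3, 3.8, 2.8]
grip_width: 0.0526
```

```bash
python3 st.py
```

```text
8.45 tcp [ 0.5964 -0.0944  0.3208] jaw deg -4.29 tilt [0.0013 0.0004] F [3.3209 3.8415 2.7979] M [ 0.9802 -0.8753 -0.1038] w 0.0526 j [-0.462  0.541  0.708  1.845 -0.437  0.916  0.373] tau7 -0.089
```

apply_moves:
  deltas:
    - {"xyz": [0, 0, 0], "turn": -0.02}
    - {"xyz": [0, 0, 0], "turn": -0.02}
    - {"xyz": [0, 0, 0], "turn": 0}

```text
clock: 8.7
tcp_pos: [0.5965, -0.0944, 0.3208]
orientation: [2.344, 2.09, 0.002]
contact_force: [4.9, 4.9, 4.2]
grip_width: 0.0522
```

```bash
python3 st.py
```

```text
8.7 tcp [ 0.5965 -0.0944  0.3208] jaw deg -6.55 tilt [0.0013 0.0002] F [4.9159 4.9466 4.1607] M [ 0.9539 -0.9096  0.0072] w 0.0522 j [-0.469  0.544  0.719  1.845 -0.444  0.917  0.34 ] tau7 -0.255
```

apply_moves:
  deltas:
    - {"xyz": [0, 0, 0], "turn": -0.02}
    - {"xyz": [0, 0, 0], "turn": 0}

```text
clock: 8.87
tcp_pos: [0.5965, -0.0944, 0.3208]
orientation: [2.364, 2.067, 0.002]
contact_force: [3.9, 4.6, 3.4]
grip_width: 0.0524
```

```bash
python3 st.py
```

```text
8.8667 tcp [ 0.5965 -0.0944  0.3208] jaw deg -7.67 tilt [0.0013 0.0001] F [3.8533 4.5896 3.3614] M [ 0.9627 -0.901   0.2203] w 0.0524 j [-0.473  0.546  0.724  1.845 -0.448  0.918  0.324] tau7 -0.385
```

apply_moves:
  deltas:
    - {"xyz": [0, 0, 0], "turn": -0.02}
    - {"xyz": [0, 0, 0], "turn": 0}

```text
clock: 9.03
tcp_pos: [0.5965, -0.0944, 0.3208]
orientation: [2.385, 2.044, 0.002]
contact_force: [4.3, 3.6, 3.7]
grip_width: 0.0522
```

```bash
python3 st.py
```

```text
9.0333 tcp [ 0.5965 -0.0944  0.3208] jaw deg -8.80 tilt [0.0012 0.0001] F [4.339  3.6121 3.6847] M [ 0.9259 -0.8835  0.2357] w 0.0522 j [-0.476  0.548  0.729  1.846 -0.452  0.919  0.308] tau7 -0.428
```

apply_moves:
  deltas:
    - {"xyz": [0, 0, 0], "turn": 0}
    - {"xyz": [0, 0, 0], "turn": 0}
    - {"xyz": [0, 0, 0], "turn": 0}

```text
clock: 9.28
tcp_pos: [0.5965, -0.0944, 0.3208]
orientation: [2.384, 2.045, 0.002]
contact_force: [4.3, 3.6, 2.9]
grip_width: 0.0525
```

```bash
python3 st.py
```

```text
9.2833 tcp [ 0.5965 -0.0944  0.3208] jaw deg -8.76 tilt [0.0012 0.0002] F [4.3428 3.6496 2.9246] M [ 0.9254 -0.8463  0.2463] w 0.0525 j [-0.476  0.548  0.729  1.846 -0.452  0.919  0.308] tau7 -0.239
```

apply_moves:
  deltas:
    - {"xyz": [0, 0, 0], "turn": -0.02}
    - {"xyz": [0, 0, 0], "turn": 0}
    - {"xyz": [0, 0, 0], "turn": 0}

```text
clock: 9.53
tcp_pos: [0.5965, -0.0944, 0.3208]
orientation: [2.404, 2.021, 0.001]
contact_force: [5.1, 4.2, 3.4]
grip_width: 0.0526
```

```bash
python3 st.py
```

```text
9.5333 tcp [ 0.5965 -0.0944  0.3208] jaw deg -9.90 tilt [0.0011 0.0001] F [5.0981 4.1529 3.421 ] M [ 0.9324 -0.8377  0.3497] w 0.0526 j [-0.479  0.549  0.734  1.846 -0.455  0.92   0.292] tau7 -0.320
```

Torque keeps climbing past the notch at -6.6°, about 0.07 N m per degree, now 0.32–0.35 N m. That's the stop. A small extra press and a hold, then back off.

apply_moves:
  deltas:
    - {"xyz": [0, 0, 0], "turn": -0.005}
    - {"xyz": [0, 0, 0], "turn": 0}
    - {"xyz": [0, 0, 0], "turn": 0}
    - {"xyz": [0, 0, 0], "turn": 0}

```text
clock: 9.87
tcp_pos: [0.5965, -0.0943, 0.3208]
orientation: [2.409, 2.015, 0.001]
contact_force: [4.6, 3.6, 3.5]
grip_width: 0.0525
```

```bash
python3 st.py
```

```text
9.8667 tcp [ 0.5965 -0.0943  0.3208] jaw deg -10.17 tilt [0.0011 0.0001] F [4.6119 3.57   3.501 ] M [ 0.9284 -0.7941  0.371 ] w 0.0525 j [-0.48   0.55   0.735  1.846 -0.456  0.921  0.288] tau7 -0.352
```

apply_moves:
  deltas:
    - {"xyz": [0, 0, 0], "turn": 0.02}
    - {"xyz": [0, 0, 0], "turn": 0.02}
    - {"xyz": [0, 0, 0], "turn": 0.02}
    - {"xyz": [0, 0, 0], "turn": 0.02}
    - {"xyz": [0, 0, 0], "turn": 0}

```text
clock: 10.28
tcp_pos: [0.5964, -0.0945, 0.3208]
orientation: [2.327, 2.11, 0.002]
contact_force: [3.9, 5.1, 2.9]
grip_width: 0.0525
```

```bash
python3 st.py
```

```text
10.2833 tcp [ 0.5964 -0.0945  0.3208] jaw deg -5.61 tilt [0.0014 0.0005] F [3.9183 5.137  2.9046] M [ 0.9275 -0.896  -0.0767] w 0.0525 j [-0.466  0.543  0.714  1.845 -0.442  0.917  0.354] tau7 0.289
```

apply_moves:
  deltas:
    - {"xyz": [0, 0, 0], "turn": 0.02}
    - {"xyz": [0, 0, 0], "turn": 0.02}
    - {"xyz": [0, 0, 0], "turn": 0.02}
    - {"xyz": [0, 0, 0], "turn": 0.02}
    - {"xyz": [0, 0, 0], "turn": 0}

```text
clock: 10.7
tcp_pos: [0.5964, -0.0945, 0.3209]
orientation: [2.241, 2.201, 0.002]
contact_force: [4.1, 4.3, 4.2]
grip_width: 0.0519
```

```bash
python3 st.py
```

```text
10.7 tcp [ 0.5964 -0.0945  0.3209] jaw deg -1.02 tilt [0.0014 0.0006] F [4.1347 4.2924 4.2475] M [ 1.0016 -0.8388 -0.0692] w 0.0519 j [-0.452  0.536  0.693  1.844 -0.426  0.913  0.421] tau7 0.221
```

apply_moves:
  deltas:
    - {"xyz": [0, 0, 0], "turn": 0.02}
    - {"xyz": [0, 0, 0], "turn": 0.02}
    - {"xyz": [0, 0, 0], "turn": 0.02}
    - {"xyz": [0, 0, 0], "turn": 0.02}
    - {"xyz": [0, 0, 0], "turn": 0}

```text
clock: 11.12
tcp_pos: [0.5964, -0.0945, 0.3209]
orientation: [2.151, 2.289, 0.002]
contact_force: [3.6, 5.0, 4.2]
grip_width: 0.0526
```

```bash
python3 st.py
```

```text
11.1167 tcp [ 0.5964 -0.0945  0.3209] jaw deg 3.58 tilt [0.0013 0.0005] F [3.5726 4.9951 4.2146] M [ 0.9968 -0.8365  0.0711] w 0.0526 j [-0.438  0.53   0.672  1.843 -0.412  0.91   0.487] tau7 0.148
```

apply_moves:
  deltas:
    - {"xyz": [0, 0, 0], "turn": 0.02}
    - {"xyz": [0, 0, 0], "turn": 0.02}
    - {"xyz": [0, 0, 0], "turn": 0.02}
    - {"xyz": [0, 0, 0], "turn": 0.02}
    - {"xyz": [0, 0, 0], "turn": 0}

```text
clock: 11.53
tcp_pos: [0.5964, -0.0945, 0.3209]
orientation: [2.057, 2.374, 0.002]
contact_force: [2.8, 4.3, 4.7]
grip_width: 0.0526
```

```bash
python3 st.py
```

```text
11.5333 tcp [ 0.5964 -0.0945  0.3209] jaw deg 8.17 tilt [0.0013 0.0005] F [2.8053 4.3423 4.7386] M [ 0.9888 -0.7158  0.0988] w 0.0526 j [-0.424  0.524  0.651  1.843 -0.397  0.906  0.554] tau7 0.105
```

apply_moves:
  deltas:
    - {"xyz": [0, 0, 0], "turn": 0.02}
    - {"xyz": [0, 0, 0], "turn": 0.02}
    - {"xyz": [0, 0, 0], "turn": 0}

```text
clock: 11.78
tcp_pos: [0.5963, -0.0945, 0.321]
orientation: [2.01, 2.414, 0.002]
contact_force: [3.8, 5.6, 5.3]
grip_width: 0.0526
```

```bash
python3 st.py
```

```text
11.7833 tcp [ 0.5963 -0.0945  0.321 ] jaw deg 10.42 tilt [0.0012 0.0007] F [3.8391 5.6137 5.3143] M [ 0.974  -0.6769 -0.1399] w 0.0526 j [-0.417  0.522  0.641  1.842 -0.39   0.905  0.587] tau7 0.309
```

Click 1 came at about 9°. The next three are expected near 24°, 39° and 54°.

apply_moves:
  deltas:
    - {"xyz": [0, 0, 0], "turn": 0.03}
    - {"xyz": [0, 0, 0], "turn": 0.03}
    - {"xyz": [0, 0, 0], "turn": 0.03}
    - {"xyz": [0, 0, 0], "turn": 0.03}
    - {"xyz": [0, 0, 0], "turn": 0.03}
    - {"xyz": [0, 0, 0], "turn": 0.03}
    - {"xyz": [0, 0, 0], "turn": 0.02}
    - {"xyz": [0, 0, 0], "turn": 0}

```text
clock: 12.45
tcp_pos: [0.5963, -0.0946, 0.3211]
orientation: [1.758, 2.603, 0.002]
contact_force: [2.6, 3.7, 5.5]
grip_width: 0.0523
```

```bash
python3 st.py
```

```text
12.45 tcp [ 0.5963 -0.0946  0.3211] jaw deg 21.92 tilt [0.0011 0.0006] F [2.6051 3.7436 5.4961] M [ 0.9401 -0.5365  0.1032] w 0.0523 j [-0.382  0.509  0.589  1.84  -0.354  0.898  0.755] tau7 0.109
```

apply_moves:
  deltas:
    - {"xyz": [0, 0, 0], "turn": 0.03}
    - {"xyz": [0, 0, 0], "turn": 0.03}
    - {"xyz": [0, 0, 0], "turn": 0}

```text
clock: 12.7
tcp_pos: [0.5963, -0.0946, 0.3211]
orientation: [1.68, 2.654, 0.002]
contact_force: [2.1, 4.9, 6.6]
grip_width: 0.0523
```

```bash
python3 st.py
```

```text
12.7 tcp [ 0.5963 -0.0946  0.3211] jaw deg 25.35 tilt [0.0011 0.0007] F [2.1054 4.9096 6.5692] M [ 1.0048 -0.4838 -0.0675] w 0.0523 j [-0.371  0.505  0.574  1.839 -0.344  0.896  0.806] tau7 0.403
```

apply_moves:
  deltas:
    - {"xyz": [0, 0, 0], "turn": 0.03}
    - {"xyz": [0, 0, 0], "turn": 0.03}
    - {"xyz": [0, 0, 0], "turn": 0.03}
    - {"xyz": [0, 0, 0], "turn": 0.03}
    - {"xyz": [0, 0, 0], "turn": 0.03}
    - {"xyz": [0, 0, 0], "turn": 0.03}
    - {"xyz": [0, 0, 0], "turn": 0.02}
    - {"xyz": [0, 0, 0], "turn": 0}

```text
clock: 13.37
tcp_pos: [0.5963, -0.0947, 0.3212]
orientation: [1.406, 2.809, 0.002]
contact_force: [1.7, 4.8, 8.5]
grip_width: 0.0523
```

```bash
python3 st.py
```

```text
13.3667 tcp [ 0.5963 -0.0947  0.3212] jaw deg 36.82 tilt [0.0011 0.0005] F [1.6592 4.7635 8.495 ] M [ 0.9716 -0.3687  0.0717] w 0.0523 j [-0.335  0.494  0.523  1.837 -0.31   0.891  0.975] tau7 0.113
```

apply_moves:
  deltas:
    - {"xyz": [0, 0, 0], "turn": 0.03}
    - {"xyz": [0, 0, 0], "turn": 0.03}
    - {"xyz": [0, 0, 0], "turn": 0}

```text
clock: 13.62
tcp_pos: [0.5962, -0.0948, 0.3213]
orientation: [1.322, 2.849, 0.002]
contact_force: [1.3, 4.2, 8.9]
grip_width: 0.0521
```

```bash
python3 st.py
```

```text
13.6167 tcp [ 0.5962 -0.0948  0.3213] jaw deg 40.24 tilt [0.001  0.0007] F [1.3443 4.2499 8.9193] M [ 0.9451 -0.3419 -0.0996] w 0.0521 j [-0.324  0.491  0.508  1.836 -0.3    0.89   1.026] tau7 0.409
```

Clicks 2 and 3 confirmed. Approaching the fourth slowly.

apply_moves:
  deltas:
    - {"xyz": [0, 0, 0], "turn": 0.03}
    - {"xyz": [0, 0, 0], "turn": 0.03}
    - {"xyz": [0, 0, 0], "turn": 0.03}
    - {"xyz": [0, 0, 0], "turn": 0.03}
    - {"xyz": [0, 0, 0], "turn": 0.03}
    - {"xyz": [0, 0, 0], "turn": 0.03}
    - {"xyz": [0, 0, 0], "turn": 0.02}
    - {"xyz": [0, 0, 0], "turn": 0}
    - {"xyz": [0, 0, 0], "turn": 0}
    - {"xyz": [0, 0, 0], "turn": 0}

```text
clock: 14.45
tcp_pos: [0.5962, -0.0948, 0.3214]
orientation: [1.032, 2.966, 0.001]
contact_force: [1.3, 3.4, 9.1]
grip_width: 0.0522
```

```bash
python3 st.py
```

```text
14.45 tcp [ 0.5962 -0.0948  0.3214] jaw deg 51.65 tilt [0.001  0.0004] F [1.3255 3.3972 9.1446] M [ 0.8676 -0.1911  0.1286] w 0.0522 j [-0.288  0.482  0.457  1.834 -0.268  0.886  1.196] tau7 -0.113
```

apply_moves:
  deltas:
    - {"xyz": [0, 0, 0], "turn": 0.02}
    - {"xyz": [0, 0, 0], "turn": 0}
    - {"xyz": [0, 0, 0], "turn": 0}
    - {"xyz": [0, 0, 0], "turn": 0}

```text
clock: 14.78
tcp_pos: [0.5962, -0.0947, 0.3214]
orientation: [1.002, 2.977, 0.001]
contact_force: [0.8, 5.2, 9.3]
grip_width: 0.0523
```

```bash
python3 st.py
```

```text
14.7833 tcp [ 0.5962 -0.0947  0.3214] jaw deg 52.80 tilt [0.001  0.0003] F [0.8191 5.2244 9.3262] M [ 0.9269 -0.1732  0.1473] w 0.0523 j [-0.285  0.481  0.452  1.834 -0.265  0.886  1.213] tau7 -0.131
```

apply_moves:
  deltas:
    - {"xyz": [0, 0, 0], "turn": 0.01}
    - {"xyz": [0, 0, 0], "turn": 0}
    - {"xyz": [0, 0, 0], "turn": 0}
    - {"xyz": [0, 0, 0], "turn": 0}

```text
clock: 15.12
tcp_pos: [0.5962, -0.0948, 0.3214]
orientation: [0.987, 2.982, 0.001]
contact_force: [0.7, 3.6, 9.4]
grip_width: 0.0524
```

```bash
python3 st.py
```

```text
15.1167 tcp [ 0.5962 -0.0948  0.3214] jaw deg 53.36 tilt [0.001  0.0004] F [0.6571 3.616  9.4225] M [ 0.8539 -0.1553  0.0185] w 0.0524 j [-0.283  0.481  0.45   1.833 -0.263  0.885  1.222] tau7 -0.077
```

apply_moves:
  deltas:
    - {"xyz": [0, 0, 0], "turn": 0.007}
    - {"xyz": [0, 0, 0], "turn": 0}
    - {"xyz": [0, 0, 0], "turn": 0}
    - {"xyz": [0, 0, 0], "turn": 0}
    - {"xyz": [0, 0, 0], "turn": 0}

```text
clock: 15.53
tcp_pos: [0.5962, -0.0948, 0.3214]
orientation: [0.977, 2.985, 0.001]
contact_force: [0.1, 4.2, 8.8]
grip_width: 0.0519
```

```bash
python3 st.py
```

```text
15.5333 tcp [ 0.5962 -0.0948  0.3214] jaw deg 53.75 tilt [0.0009 0.0004] F [0.1046 4.155  8.8424] M [ 0.9731 -0.1856  0.0211] w 0.0519 j [-0.282  0.48   0.448  1.833 -0.262  0.885  1.228] tau7 0.004
```

apply_moves:
  deltas:
    - {"xyz": [0, 0, 0], "turn": 0}
    - {"xyz": [0, 0, 0], "turn": 0}
    - {"xyz": [0, 0, 0], "turn": 0}
    - {"xyz": [0, 0, 0], "turn": 0}
    - {"xyz": [0, 0, 0], "turn": 0}
    - {"xyz": [0, 0, 0], "turn": 0}
    - {"xyz": [0, 0, 0], "turn": 0}
    - {"xyz": [0, 0, 0], "turn": 0}
  claw: -1

```text
clock: 16.2
tcp_pos: [0.5959, -0.095, 0.3207]
orientation: [-0.976, -2.986, 0.0]
contact_force: [-0.5, 0.0, -0.6]
grip_width: 0.0854
```

```bash
python3 st.py
```

```text
16.2 tcp [ 0.5959 -0.095   0.3207] jaw deg 53.79 tilt [-0.0001 -0.0001] F [-0.5083  0.0496 -0.5619] M [-0.0052  0.0568  0.0034] w 0.0854 j [-0.281  0.481  0.448  1.834 -0.262  0.885  1.228] tau7 -0.001
```

apply_moves:
  deltas:
    - {"xyz": [0, 0, 0.02], "turn": 0}
    - {"xyz": [0, 0, 0.02], "turn": 0}
    - {"xyz": [0, 0, 0.02], "turn": 0}
    - {"xyz": [0, 0, 0.02], "turn": 0}
    - {"xyz": [0, 0, 0.02], "turn": 0}
    - {"xyz": [0, 0, 0], "turn": 0}

```text
clock: 16.7
tcp_pos: [0.5969, -0.0956, 0.4249]
orientation: [0.975, 2.98, 0.003]
contact_force: [0.9, -0.1, 0.3]
grip_width: 0.0853
```

apply_moves:
  deltas:
    - {"xyz": [-0.02, 0, 0], "turn": 0.06}
    - {"xyz": [-0.02, 0, 0], "turn": 0.06}
    - {"xyz": [-0.02, 0, 0], "turn": 0.06}
    - {"xyz": [-0.02, 0, 0], "turn": 0.06}
    - {"xyz": [-0.02, 0, 0], "turn": 0.06}
    - {"xyz": [-0.02, 0, 0], "turn": 0.06}
    - {"xyz": [-0.02, 0, 0], "turn": 0.06}
    - {"xyz": [-0.02, 0.002, 0], "turn": 0.06}
    - {"xyz": [-0.017, 0.002, 0], "turn": 0.06}
    - {"xyz": [0, 0, 0], "turn": 0.06}
    - {"xyz": [0, 0, 0], "turn": 0}
    - {"xyz": [0, 0, 0], "turn": 0}
  claw: 1

```text
clock: 17.7
tcp_pos: [0.4189, -0.0909, 0.4207]
orientation: [0.053, 3.141, 0.0]
contact_force: [0.3, 0.1, -0.6]
grip_width: 0.0004
```

```bash
python3 - <<'E'
from st import st
st()
from bench import grab_frame
import cv2
a=cv2.cvtColor(grab_frame("top"),cv2.COLOR_RGB2BGR)[110:250,280:420]
b=cv2.cvtColor(grab_frame("side"),cv2.COLOR_RGB2BGR)[130:270,285:425]
cv2.imwrite("pics/mid.png",cv2.resize(cv2.hconcat([a,b]),None,fx=2.8,fy=2.8,interpolation=cv2.INTER_CUBIC))
E
```

```text
17.7 tcp [ 0.4189 -0.0909  0.4207] jaw deg 88.08 tilt [0.0004 0.0002] F [ 0.258   0.1421 -0.6057] M [-0.0526 -0.0504 -0.0175] w 0.0004 j [-0.337  0.029  0.419  2.113 -0.014  1.001  1.627] tau7 0.204
```

View pics/mid.png

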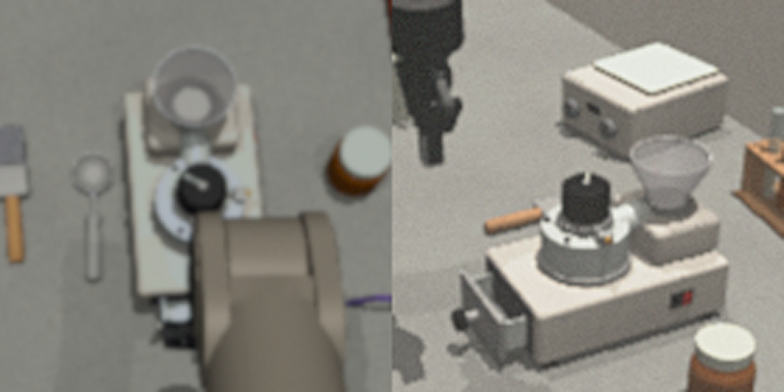

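The line on the dial has moved anticlockwise by about 12–15° since the start, i.e. one click net (3 down, 4 back), which agrees with the torque count. Next I lower the shut fingers in front of the drawer pull.

apply_moves:
  deltas:
    - {"xyz": [0, 0, -0.025], "turn": 0}
    - {"xyz": [0, 0, -0.025], "turn": 0}
    - {"xyz": [0, 0, -0.025], "turn": 0}
    - {"xyz": [0, 0, -0.025], "turn": 0}
    - {"xyz": [0, 0, -0.025], "turn": 0}
    - {"xyz": [0, 0, -0.025], "turn": 0}
    - {"xyz": [0, 0, -0.02], "turn": 0}
    - {"xyz": [0, 0, -0.02], "turn": 0}
    - {"xyz": [0, 0, -0.015], "turn": 0}
    - {"xyz": [0, 0, -0.01], "turn": 0}
    - {"xyz": [0, 0, 0], "turn": 0}
    - {"xyz": [0, 0, 0], "turn": 0}

```text
clock: 18.8
tcp_pos: [0.4192, -0.091, 0.2055]
orientation: [-0.051, -3.14, 0.0]
contact_force: [0.4, -0.3, -0.3]
grip_width: -0.0002
```

```bash
python3 - <<'E'
from st import st
st()
from bench import grab_frame
import cv2
b=cv2.cvtColor(grab_frame("side"),cv2.COLOR_RGB2BGR)[130:270,245:425]
cv2.imwrite("pics/mid2.png",cv2.resize(b,None,fx=4,fy=4,interpolation=cv2.INTER_CUBIC))
E
```

```text
18.8 tcp [ 0.4192 -0.091   0.2055] jaw deg 88.14 tilt [-0.0009 -0.0002] F [ 0.3738 -0.3172 -0.34  ] M [ 0.0135 -0.0106  0.0252] w -0.0002 j [-0.189  0.43   0.308  2.291 -0.29   0.456  1.892] tau7 0.040
```

View pics/mid2.png

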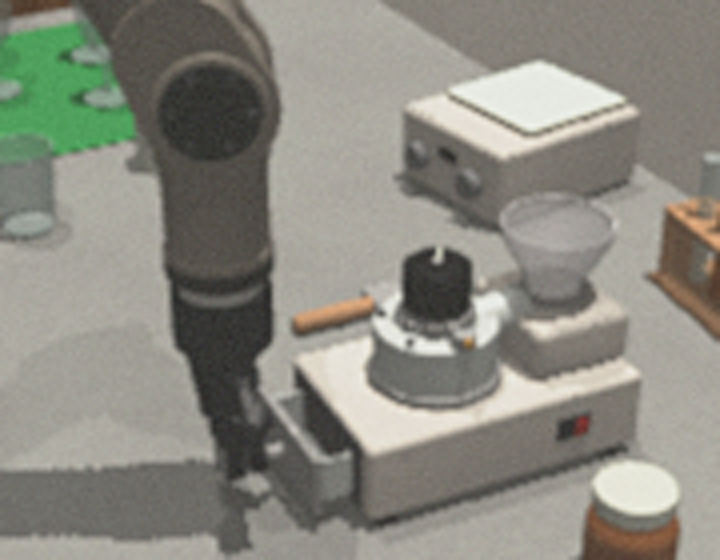

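The fingers stand in front of the pull and clear of the drawer. Pushing along +x.

apply_moves:
  deltas:
    - {"xyz": [0.003, 0, 0], "turn": 0}
    - {"xyz": [0.003, 0, 0], "turn": 0}
    - {"xyz": [0.003, 0, 0], "turn": 0}
    - {"xyz": [0.003, 0, 0], "turn": 0}
    - {"xyz": [0.003, 0, 0], "turn": 0}
    - {"xyz": [0.003, 0, 0], "turn": 0}

```text
clock: 19.35
tcp_pos: [0.4371, -0.0909, 0.2059]
orientation: [-0.05, -3.141, -0.0]
contact_force: [-2.9, 0.2, 2.8]
grip_width: -0.0002
```

apply_moves:
  deltas:
    - {"xyz": [0.003, 0, 0], "turn": 0}
    - {"xyz": [0.003, 0, 0], "turn": 0}
    - {"xyz": [0.003, 0, 0], "turn": 0}

```text
clock: 19.6
tcp_pos: [0.4462, -0.091, 0.2057]
orientation: [-0.05, -3.141, 0.0]
contact_force: [-3.2, -0.4, 2.0]
grip_width: 0.0001
```

apply_moves:
  deltas:
    - {"xyz": [0.003, 0, 0], "turn": 0}

```text
clock: 19.68
tcp_pos: [0.4492, -0.091, 0.2057]
orientation: [-0.05, -3.141, 0.0]
contact_force: [-3.3, -1.2, 0.7]
grip_width: 0.0
```

apply_moves:
  deltas:
    - {"xyz": [0.002, 0, 0], "turn": 0}

```text
clock: 19.77
tcp_pos: [0.4513, -0.0911, 0.2056]
orientation: [0.05, 3.141, -0.0]
contact_force: [-1.8, -0.6, 1.8]
grip_width: -0.0001
```

Still only sliding friction, so I'll keep going in small steps.

apply_moves:
  deltas:
    - {"xyz": [0.0015, 0, 0], "turn": 0}

```text
clock: 19.85
tcp_pos: [0.4519, -0.091, 0.2055]
orientation: [-0.05, -3.139, -0.0]
contact_force: [-8.0, -0.1, 5.8]
grip_width: 0.0002
```

apply_moves:
  deltas:
    - {"xyz": [0.0015, 0, 0], "turn": 0}

```text
clock: 19.93
tcp_pos: [0.4524, -0.091, 0.2053]
orientation: [-0.051, -3.136, -0.001]
contact_force: [-10.5, -1.8, 8.1]
grip_width: 0.0001
```

apply_moves:
  deltas:
    - {"xyz": [0.0015, 0, 0], "turn": 0}

```text
clock: 20.02
tcp_pos: [0.4528, -0.091, 0.2051]
orientation: [-0.051, -3.134, -0.002]
contact_force: [-14.5, -0.8, 9.5]
grip_width: 0.0001
```

apply_moves:
  deltas:
    - {"xyz": [0.0015, 0, 0], "turn": 0}

```text
clock: 20.1
tcp_pos: [0.4533, -0.091, 0.2048]
orientation: [-0.051, -3.131, -0.003]
contact_force: [-17.2, -0.3, 12.2]
grip_width: -0.0001
```

The push force climbs to 17 N against a hard end at x≈0.452, close to the predicted 0.451, so the drawer is home. Retreating to look.

apply_moves:
  deltas:
    - {"xyz": [-0.006, 0, 0], "turn": 0}
    - {"xyz": [-0.01, 0, 0], "turn": 0}
    - {"xyz": [-0.01, 0, 0], "turn": 0}
    - {"xyz": [0, 0, 0], "turn": 0}
    - {"xyz": [0, 0, 0.03], "turn": 0}
    - {"xyz": [0, 0, 0.03], "turn": 0}
    - {"xyz": [0, 0, 0.03], "turn": 0}
    - {"xyz": [0, 0, 0.03], "turn": 0}
    - {"xyz": [0, 0, 0.03], "turn": 0}
    - {"xyz": [0, 0, 0.03], "turn": 0}
    - {"xyz": [0, 0, 0.03], "turn": 0}

```text
clock: 21.02
tcp_pos: [0.4307, -0.0909, 0.4176]
orientation: [0.05, 3.14, 0.0]
contact_force: [1.9, -0.2, 0.1]
grip_width: -0.0001
```

apply_moves:
  deltas:
    - {"xyz": [0, 0.03, 0], "turn": 0}
    - {"xyz": [0, 0.03, 0], "turn": 0}
    - {"xyz": [0, 0.03, 0], "turn": 0}
    - {"xyz": [0, 0.03, 0], "turn": 0}
    - {"xyz": [0, 0.03, 0], "turn": 0}
    - {"xyz": [0, 0.03, 0], "turn": 0}
    - {"xyz": [0, 0.03, 0], "turn": 0}
    - {"xyz": [0, 0, 0], "turn": 0}
    - {"xyz": [0, 0, 0], "turn": 0}

```text
clock: 21.77
tcp_pos: [0.4308, 0.1207, 0.4158]
orientation: [0.044, 3.141, 0.001]
contact_force: [0.7, -0.8, 0.0]
grip_width: 0.0002
```

```bash
python3 - <<'E'
from st import st
st()
from bench import grab_frame
import cv2
t=cv2.cvtColor(grab_frame("top"),cv2.COLOR_RGB2BGR);s=cv2.cvtColor(grab_frame("side"),cv2.COLOR_RGB2BGR)
cv2.imwrite("pics/tf.png",t);cv2.imwrite("pics/sf.png",s)
t0=cv2.imread("pics/top0.png")
f=lambda a,b=0:cv2.resize(a,None,fx=4,fy=4,interpolation=cv2.INTER_CUBIC)
cv2.imwrite("pics/cmp.png",cv2.hconcat([f(t0[125:245,320:385]),f(t[125:245,320:385]),f(s[170:290,300:365])]))
E
```

```text
21.7667 tcp [0.4308 0.1207 0.4158] jaw deg 88.40 tilt [0.0007 0.0004] F [ 0.7279 -0.7742  0.0499] M [-0.0092 -0.0091 -0.0211] w 0.0002 j [-0.635  0.078  0.237  2.074 -0.022  0.992  1.156] tau7 -0.170
```

View pics/cmp.png

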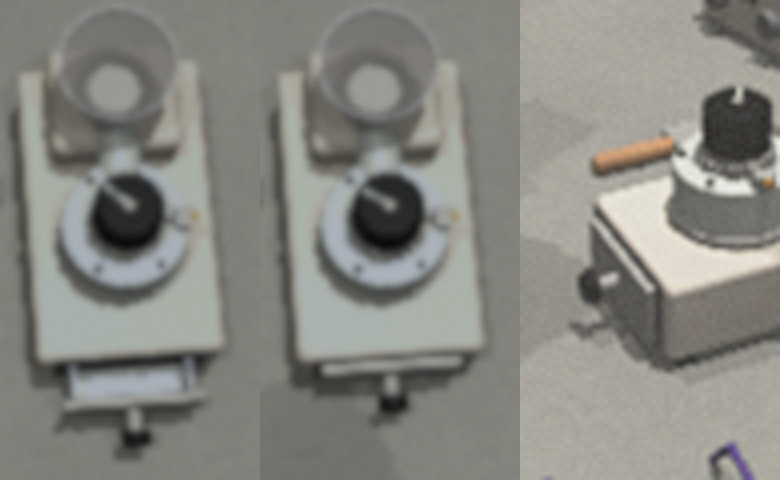

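View pics/tf.png

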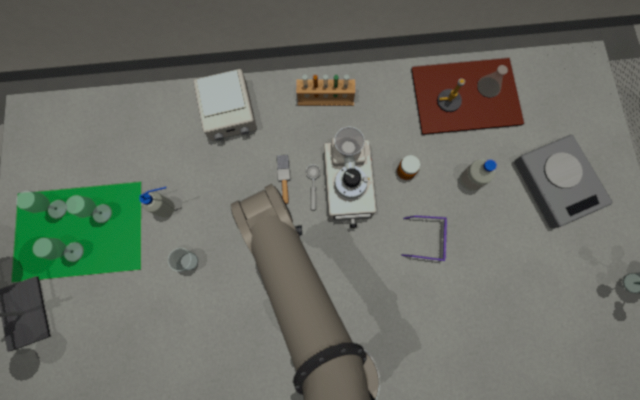

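The drawer is shut flush and the bystanders look unmoved. I'll put a number on the line's rotation before handing in.

```bash
python3 - <<'E'
import cv2,numpy as np
from fit import M
m=M["top"];K,R,t=m["intrinsics"],m["R"],m["t"]
# plane z=.18 homography -> rectified 0.25mm/px, image x=world x, y=world y
H=K@np.column_stack([R[:,0],R[:,1],R[:,2]*.18+t])
c=np.array([.5965,-.0952]);s=.00025
A=np.array([[s,0,c[0]-.03],[0,s,c[1]-.03],[0,0,1]])
for n in("top0","tf"):
    g=cv2.cvtColor(cv2.imread(f"pics/{n}.png"),cv2.COLOR_BGR2GRAY)
    w=cv2.warpPerspective(g,H@A,(240,240),flags=cv2.INTER_CUBIC|cv2.WARP_INVERSE_MAP)
    yy,xx=np.mgrid[:240,:240];r=np.hypot(xx-120,yy-120)
    for rm in(70,80,90):
        k=np.clip(w.astype(float)-80,0,None)*(r<rm);mx,my=(k*xx).sum()/k.sum(),(k*yy).sum()/k.sum()
        C=np.cov(np.vstack([xx.ravel(),yy.ravel()]),aweights=k.ravel());e,v=np.linalg.eigh(C);d=v[:,1]
        print(n,rm,"line deg %.1f"%(np.degrees(np.arctan2(d[1],d[0]))%180),"centroid",(mx-120)*s,(my-120)*s,"anis %.1f"%(e[1]/e[0]))
E
```

```text
top0 70 line deg 45.0 centroid 0.004528149101840675 0.0029224890964196816 anis 5.6
top0 80 line deg 45.3 centroid 0.005177030405909136 0.003588430614655856 anis 8.1
top0 90 line deg 45.3 centroid 0.006005018233708576 0.004420424396173565 anis 11.5
tf 70 line deg 52.8 centroid 0.004174056755885196 0.0033973449424916707 anis 7.4
tf 80 line deg 53.3 centroid 0.004920644478505217 0.004424850375884973 anis 10.6
tf 90 line deg 53.3 centroid 0.005577077778152813 0.005301768656968306 anis 13.7
```

The camera gives +8.0°, not the 15° I estimated by eye. It matches the hand's net turn between gripping and release (+8.65°), so the grip did not slip and the dial simply started between notches. Stop to final notch is still four torque jumps and 60.3° of turn, released at zero torque. Handing in.

```bash
python3 - <<'E'
from bench import r
print(r.hand_in())
E
```

```text
the job is handed in; nothing more can be done
None
```

The dial is set four clicks back from its stop, the catch drawer is pushed home, and the job is handed in at about 22 s. The hand-in gives no verdict, so the checks below are my own.

- **Stop:** I turned the dial clockwise until the torque climbed steadily past a notch at about 0.07 N m per degree, instead of dropping as it does at a click. I held it at 0.35–0.37 N m, below the 0.55 N m limit.
- **Four clicks back:** I backed it off anticlockwise through four notches, each seen as a torque jump. The turn from the stop's notch was 60.3°, against 60° expected, and the torque was about 0 when I let go.
- **Drawer:** I pushed the pull until it met a hard end at 17 N, within about 1 mm of where the camera fit put the shut position. In the pictures the drawer front sits flush.
- **Bench:** In the final top picture the other things look unmoved, judged by eye. The arm is standing clear with no contact force.

**Disagreement:** I first judged by eye that the white line had moved about one click (12–15°) from its start. Measured, it had moved 8.0°, which matches the hand's net turn of 8.65°. So the dial seems to have started between notches, with no slip in the grip. Some early torque readings fitted that less well and would also allow a few degrees of slip in the first few degrees of turning. Neither affects the count, which was taken from the stop.

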